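# Shut the socket chest

## Robot

A 6-joint arm with a two-finger parallel gripper is mounted at the origin on a cart in front of the work surface, level with it; the furniture and walls round the work are solid. World frame = base frame: x ahead of the robot, y to its left, z up, the work surface at z = 0. Lengths are in m, angles in rad, forces in N, time in s.
With the tool pointing down it reaches from about 0.4 to 0.825 m from the base axis. Payload 7 kg.
Tool frame: the origin (TCP) lies at the centre of the arm's flange, where the gripper is bolted on; the fingertips stand 173 mm ahead of it and the grasp point (between the pads) lies 155 mm ahead of it; x points along the fingers, z is the direction in which the jaws open and shut, and the axes are right-handed (so a half turn about x gives the same grasp; the last joint's range is limited). The gripper opens to 85 mm and grips with 20 to 120 N. Pads are 22 mm wide; open, the fingers measure 114 mm over their backs; the gripper's body (76 mm by 85 mm) begins 54 mm behind the grasp point. The pads swing forward as they close: fully open they stand 13 mm farther back than shut.
Start: joints at [1.636, 0.359, 0.012, 0, -1.224, -0.288], TCP at [0.149, 0.658, 0.405] pointing down, gripper open.
Joint ranges: [-3.07, 3.07], [-1.43, 2.12], [-1.02, 1.25], [-3.03, 1.67], [-3.05, -0], [-3.03, 3.03]. Speed limits (rad/s): [2.39, 2.39, 3.01, 3.14, 3.14, 3.14].

## Interface

Orientations are given as a unit quaternion [w, x, y, z].
In Python, from bench import sensors, vision, finish_job, spot_in, silhouettes, spot_point gives the robot as it stands. The module is installed in compiled form; this text tells all that it offers.
- The arm moves only by the tool play_rows, never from a script. Its argument "rows" is a list of rows, each a list of 5 numbers: the shift along the tool's x, y, z in mm, then the turn about the tool's x in degrees, then the opening, from -1 (shut) to 1 (fully open), so that 0 is half open. In form: [[x, y, z, twist, hand], ...]. A call has 1 to 12 rows; each row is the pose to reach, as a shift and turn from the pose commanded when the call began, along the tool's axes at that moment; what a row does not reach only later rows make up. A row lasts 1/10 s, in which the tool goes at most 50 mm and 8.59 degrees, less where a joint would pass 70% of its speed; a pose out of reach is approached as far as the arm can. A call with a gripper value outside its range is refused whole. The fingers move at their own pace and stop on an object; "grip_force" is the grip in N (left out, the last holds). Time passes only in rows, so rows that repeat a pose let the fingers close. It gives the time, the measured TCP pose, the force and the opening at its end, in the units of the state.
- sensors.read_state(): the state, without advancing time (a new reading comes with each control period).
- vision.snapshot(name): name is "side" or "top"; returns the picture (420x560x3 uint8, red, green, blue); there is no depth.
- vision.calibration(name): a dict with "fx", "fy", "cx", "cy" (pixels), "k1" (the pictures are not rectified: a ray, as slopes to the right and down, at radius r is drawn at 1 + k1 r^2 times it, then the intrinsics apply), "view" (4x4, takes a point from world to camera coordinates). Camera axes: x right, y down, z forward; pixel columns grow to the right and rows downward; lengths in m; the calibration is good to about 2 mm. A picture is of the moment at which its call begins. calibration takes no time and is no camera call.
- finish_job(): hands the job in, once; it reports no verdict.
Trained networks look in the newest picture that a camera, given by its name, has taken for a name from the list of things; names that differ only in an ending like _2 or _b are one class to them, and where a whole thing is asked for, a point or a joint stands for the part that bears it (a point fixed in the world has none). Each returns a list of dicts, best first, with "p" (0 to 1); they miss things now and then, are a little off and sometimes report something else, mostly with a low value. They report only what shows in the picture. A call takes as long as a camera call.
- spot_in(camera, name): "position" ([x, y, z] in m, in world coordinates, good to about 4 mm: the middle of the surface that is visible of it).
- silhouettes(camera, name): "region" (420x560 bool, what is visible of it).
- spot_point(camera, name): "position" ([x, y, z] in m, in world coordinates, good to about 4 mm: a listed point, or the origin of a listed thing).
The state is a dict: "time_s": time; "joints": joint angles; "qd": joint speeds; "effort": joint torques, N m; "position": TCP position; "ee_rot": TCP orientation; "contact_force": force on the tool from outside, world axes, zero at the start; "wrist_torque": the same for the moment, N m; "width": finger opening in m.
Only numpy, scipy, OpenCV 4.12 (cv2) and the standard library are available. Lean on these libraries where they do the work, as an engineer would, in place of code of your own. Each camera call takes 0.05 s, during which the arm holds its last target.

## Task

Close up the small red socket chest on the bench: with the fingertips, push both drawers fully home while the lid is still up, and then push the lid down until it is fully shut. Only push; do not grip the lid round its edge, do not pull drawers or lid farther open, and leave the jar, the nail tin and the roll of tape beside the chest where they stand.

Things in the scene. Friction and masses are not known exactly. Their poses are not given: they have to be found in the camera images.
- chest: Low red steel chest, 180 deep (x) x 260 wide (y) x 84 mm high without its lid, fixed to the bench, yawed up to 17 degrees. Origin: centre of its underside, at bench height; its front, with two drawers side by side, faces its own -x, its +y is the left seen from the robot, z up. The lid's hinge runs along its y at x = +90 mm, z = 84 mm.
- left_drawer (a joint): How far the left drawer (grey front 124 wide x 44 mm high, 8 mm thick, from 8 to 52 mm above the bench, foam insert with sockets inside) stands out, m: 0 = fully home, stop at 0.11. It slides along the chest's x, pushed in toward +x, and stays where it is left; about 2 N moves it slowly.
- right_drawer (a joint): The same for the right drawer.
- left_drawer_front (a point): Centre of the outer face of the left drawer's grey front, 30 mm above the bench; moves with the drawer. When home it lies at x = -98, y = +64 mm of the chest, so the front stands 8 mm before the chest's body.
- right_drawer_front (a point): The same for the right drawer; when home it lies at x = -98, y = -64 mm of the chest.
- chest_lid (a joint): Angle of the lid, rad: 0 = shut (level), 1.5 = the stop, nearly upright. The stiff hinge holds the lid wherever it is left: it does not fall, and takes 2 to 5 N at its front edge to push down.
- lid_edge (a point): Point in the middle of the lid's outer face, 170 mm from the hinge, 18 mm from the free front edge; moves with the lid. The lid is a red plate, 188 mm from hinge to front edge, 266 mm wide, 10 mm thick, its underside level with the hinge line. Open, its outer face looks up and away from the robot, so it is pushed from above and behind.
- lid_liner_mid (a point): Centre of the lower face of the grey liner (174 x 246 x 8 mm) on the lid's underside, where the fingers do not belong; a red lip of the same 8 mm depth hangs before it from the lid's front edge.
- jar: Glass jar, whitish all over, 63 mm across, 99 mm high, origin at the centre of its underside; loose, left of the chest. A bystander.
- tin: Open grey tin of nails, 76 mm across, 51 mm high, origin at the centre of its underside; loose, right of the chest. A bystander.
- tape_roll: Roll of black tape lying flat, 62 mm across, 19 mm high, origin at the centre of its underside; loose, to the left before the chest. A bystander.

How it is judged:
On the way:
1. both drawers are fully home while the lid is still up (above 0.6 rad) (value of joint each of left_drawer, right_drawer below 0.004 m and value of joint chest_lid above 0.6 rad), for 0.2 s.
At the end, for the whole second after the job is handed in: Both drawers within 4 mm of fully home, the lid within 0.03 rad of shut (its front edge within 6 mm), jar, tin and tape at rest within 20 mm of where they stood (value of joint each of left_drawer, right_drawer below 0.004 m and value of joint chest_lid below 0.03 rad and linear speed of each of jar, tin, tape_roll below 0.01 m/s and distance of each of jar, tin, tape_roll from where it was at the start of the episode below 0.02 m); the robot touches nothing.
It fails at once if a bystander is moved more than 20 mm or lifted (distance of any of jar, tin, tape_roll from where it was at the start of the episode above 0.02 m).
It fails at once if a drawer is pulled out instead of pushed (beyond 85 mm; starts are at most 75) (value of joint any of left_drawer, right_drawer above 0.085 m).
It fails at once if the lid is lifted farther open (beyond 1.2 rad; starts are at most 1.1) (value of joint chest_lid above 1.2 rad).
It fails at once if the lid is gripped round its edge (the fingers touch the liner inside it with over 1 N) (contact force between the fingers and lid_liner above 1 N).
It also fails if it takes over 54 s, if anything falls off the work surface, if the arm or the gripper's body presses on something with over 40 N, if the wrist force passes 120 N, or if a joint passes its speed limit or range.

## Working session

There is one attempt and no reset: what is moved stays moved. The work goes in short steps, Python scripts to look and compute and a tool call to move; the robot and the scene stay as the last step left them, time stands still between calls to the robot, and variables do not carry over. Pictures are saved under pics/ and viewed, and the job is handed in when it is done.

Besides the shell and the picture viewer there is one more tool, called after ">>>" as name([rows], argument=value, ...), one row to a line, values as JSON. play_rows: Moves the arm, as the interface text tells. Its arguments: {"type":"object","properties":{"rows":{"type":"array","items":{"type":"array","items":{"type":"number"}}},"grip_force":{"type":"number"}},"required":["rows"]}

```bash
mkdir -p pics; cat > h.py <<'E'
import numpy as np, cv2
from bench import sensors, vision, finish_job, spot_in, silhouettes, spot_point
def snap(cam,name):
    im=vision.snapshot(cam); cv2.imwrite(f'pics/{name}.png',im[:,:,::-1].copy()); return im
E
python3 - <<'E'
from h import *
s=sensors.read_state()
for k in s: print(k,np.round(s[k],3))
snap('top','t0');snap('side','s0')
for c in ('top','side'):
    for n in ('left_drawer_front','right_drawer_front','lid_edge','chest','jar','tin','tape_roll'):
        r=spot_point(c,n)
        print(c,n,[(np.round(d['position'],3).tolist(),round(d['p'],2)) for d in r[:2]])
E
```

```text
time_s 0.0
joints [ 1.636  0.359  0.011 -0.    -1.224 -0.288]
qd [-0.002 -0.001 -0.001  0.002  0.002  0.   ]
effort [-3.0000e-03 -5.8332e+01  2.9343e+01  6.9370e+00 -6.0000e-03 -0.0000e+00]
position [0.149 0.658 0.404]
ee_rot [-0.442 -0.552 -0.441  0.553]
contact_force [-1.152  0.173 -0.358]
wrist_torque [ 0.01  -0.052 -0.029]
width 0.085
top left_drawer_front [([0.448, -0.02, 0.031], 0.76)]
top right_drawer_front [([0.431, -0.156, 0.029], 0.87)]
top lid_edge [([0.603, -0.059, 0.238], 0.94)]
top chest [([0.588, -0.065, -0.001], 0.74)]
top jar [([0.573, 0.128, 0.003], 0.88)]
top tin [([0.584, -0.28, -0.003], 0.68)]
top tape_roll [([0.436, 0.121, -0.001], 0.76), ([0.602, -0.063, 0.237], 0.69)]
side left_drawer_front [([0.453, -0.024, 0.03], 0.57)]
side right_drawer_front [([0.433, -0.15, 0.029], 0.67)]
side lid_edge [([0.604, -0.057, 0.237], 0.94)]
side chest [([0.584, -0.063, 0.001], 0.6)]
side jar [([0.574, 0.131, 0.0], 0.96)]
side tin [([0.58, -0.282, 0.002], 0.54)]
side tape_roll [([0.433, -0.152, 0.028], 0.74), ([0.436, 0.125, -0.0], 0.57)]
```

View pics/t0.png

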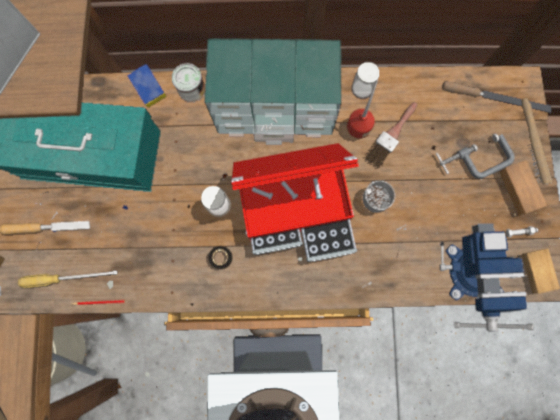

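View pics/s0.png

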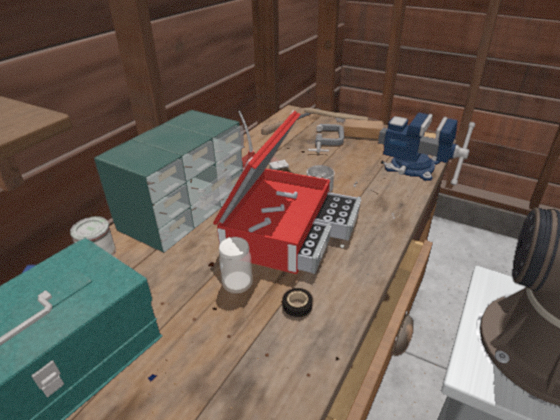

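```bash
cat >> h.py <<'E'
from scipy.optimize import least_squares
from scipy.spatial.transform import Rotation as Ro
def fit(obs):
    # obs: name->list of positions ; p=[cx,cy,yaw,dL,dR,th]
    def pts(p):
        cx,cy,a,dL,dR,t=p; R=lambda x,y,z:np.array([cx+x*np.cos(a)-y*np.sin(a),cy+x*np.sin(a)+y*np.cos(a),z])
        return dict(chest=R(0,0,0),left_drawer_front=R(-.098-dL,.064,.03),right_drawer_front=R(-.098-dR,-.064,.03),
          lid_edge=R(.09-.17*np.cos(t)+.01*np.sin(t),0,.084+.17*np.sin(t)+.01*np.cos(t)))
    f=lambda p:np.concatenate([pts(p)[n]-np.array(q) for n in obs for q in obs[n]])
    r=least_squares(f,[.586,-.064,.19,.03,.07,1.07]); return r.x,r.fun
def tool():
    s=sensors.read_state(); q=s['ee_rot']; return np.array(s['position']),Ro.from_quat([q[1],q[2],q[3],q[0]]).as_matrix(),s
def shift(target,cmd=None):
    "tool-frame mm for tcp to reach target (from measured pose)"
    p,R,_=tool(); return np.round(R.T@(np.array(target)-p)*1000,1)
E
python3 - <<'E'
from h import *
obs=dict(chest=[],left_drawer_front=[],right_drawer_front=[],lid_edge=[])
for c in ('top','side'):
    for k in range(2):
        vision.snapshot(c)
        for n in obs:
            r=spot_point(c,n)
            if r and r[0]['p']>.4: obs[n].append(r[0]['position'])
x,f=fit(obs); print(np.round(x,4),np.degrees(x[2]),np.abs(f).max(),{n:len(obs[n]) for n in obs})
p,R,s=tool(); print(np.round(R,3),s['time_s'])
a=x[2]; cx=np.array([np.cos(a),np.sin(a),0])
print('chest x in tool',R.T@cx)
for c in ('top','side'):
    for d in silhouettes(c,'left_drawer')[:1]+silhouettes(c,'right_drawer')[:1]+silhouettes(c,'chest_lid')[:1]:
        ys,xs=np.where(d['region']);print(c,d['p'],xs.min(),xs.max(),ys.min(),ys.max())
E
```

```text
[ 0.5875 -0.0604 -0.2289  0.0229  0.0139  1.05  ] -13.115018658945338 0.22619468617204377 {'chest': 4, 'left_drawer_front': 4, 'right_drawer_front': 4, 'lid_edge': 3}
[[-0.     0.975 -0.221]
 [ 0.    -0.221 -0.975]
 [-1.    -0.    -0.   ]] 1.8
chest x in tool [-3.35533662e-05  9.99981352e-01  6.10693088e-03]
top 0.69 252 301 230 254
top 0.62 302 356 220 262
top 0.89 232 358 144 189
side 0.8 298 332 221 273
side 0.86 315 360 193 240
side 0.73 214 299 112 223
```

```bash
sed -i "s/1.07\])/1.07],loss='cauchy',f_scale=.004)/" h.py
python3 - <<'E'
from h import *
obs=dict(chest=[],left_drawer_front=[],right_drawer_front=[],lid_edge=[])
for c in ('top','side'):
    vision.snapshot(c)
    for n in obs:
            r=spot_point(c,n)
            if r: obs[n].append(r[0]['position'])
obs['left_drawer_front']+=[[.448,-.02,.031],[.453,-.024,.03]]
obs['right_drawer_front']+=[[.431,-.156,.029],[.433,-.15,.029]]
obs['lid_edge']+=[[.603,-.059,.238],[.604,-.057,.237]]
obs['chest']+=[[.588,-.065,0],[.584,-.063,0]]
x,f=fit(obs); print(np.round(x,4),np.degrees(x[2]),np.round(f,3))
# draw model on top image check
im=vision.snapshot('top').copy(); K=vision.calibration('top')
def proj(P):
    c=np.array(K['view'])@np.append(P,1); u=c[:2]/c[2]; u=u*(1+K['k1']*u@u); return int(round(K['fx']*u[0]+K['cx'])),int(round(K['fy']*u[1]+K['cy']))
a=x[2]; W=lambda X,Y,Z:np.array([x[0]+X*np.cos(a)-Y*np.sin(a),x[1]+X*np.sin(a)+Y*np.cos(a),Z])
def poly(L): cv2.polylines(im,[np.array([proj(W(*q)) for q in L])],True,(0,255,255),1)
poly([(-.09,.13,.084),(-.09,-.13,.084),(.09,-.13,.084),(.09,.13,.084)])
for d,y in((x[3],.064),(x[4],-.064)):
    poly([(-.098-d,y-.062,.052),(-.098-d,y+.062,.052),(-.098-d,y+.062,.008),(-.098-d,y-.062,.008)])
t=x[5];e=(.09-.188*np.cos(t)+.01*np.sin(t),.084+.188*np.sin(t)+.01*np.cos(t))
poly([(e[0],.133,e[1]),(e[0],-.133,e[1]),(.1,-.133,.09),(.1,.133,.09)])
im=cv2.resize(im[120:280,160:420],None,fx=3,fy=3); cv2.imwrite('pics/t1.png',im[:,:,::-1])
p,R,s=tool()
print('tcp start points', 'L',W(-.098-x[3]-.035,.064,.21),'R',W(-.098-x[4]-.035,-.064,.21))
E
```

```text
[ 0.5861 -0.0626  0.1744  0.0292  0.0685  1.073 ] 9.99224734275115 [-0.002  0.002  0.001  0.002 -0.001 -0.003 -0.002  0.002  0.     0.002
  0.     0.    -0.001 -0.003  0.001  0.001  0.001  0.     0.002 -0.002
 -0.001 -0.003  0.002  0.    -0.004 -0.28   0.034  0.     0.001  0.001
  0.002  0.002  0.001  0.    -0.004  0.001  0.003  0.001 -0.    -0.002
 -0.001  0.     0.    -0.001  0.    -0.001 -0.003  0.001]
tcp start points L [ 0.415188   -0.02770298  0.21      ] R [ 0.39875205 -0.1605703   0.21      ]
```

View pics/t1.png

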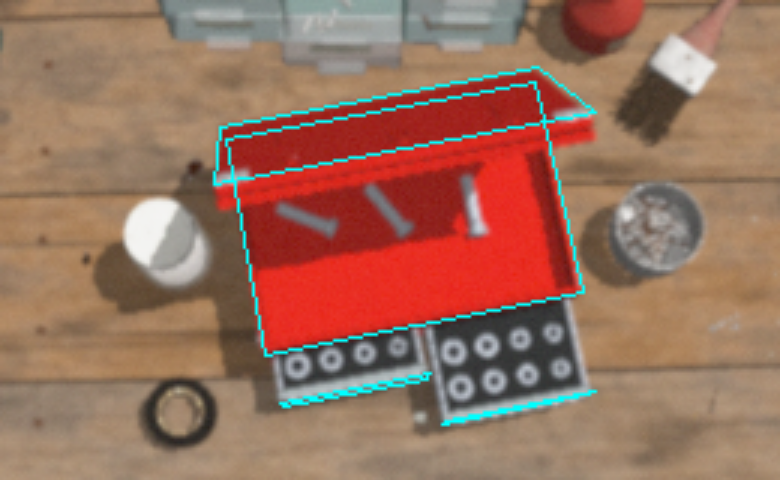

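>>> play_rows([
  [0, 38, 32, 0, -1],
  [0, 76, 64, -4, -1],
  [0, 114, 96, -8, -1],
  [0, 152, 128, -12, -1],
  [0, 190, 160, -16, -1],
  [0, 228, 192, -20, -1],
  [0, 266, 224, -22.8, -1],
  [0, 305, 257, -22.8, -1],
  [0, 343, 289, -22.8, -1],
  [0, 343, 289, -22.8, -1],
  [0, 343, 289, -22.8, -1],
], grip_force=20)

```text
time_s: 3.75
position: [0.4205, 0.2995, 0.4049]
ee_rot: [0.541, 0.455, 0.541, -0.455]
contact_force: [-0.4, -0.6, 0.6]
width: 0.0
```

```bash
python3 - <<'E'
from h import *
p,R,s=tool(); print(p,np.round(R,3),s['joints'],s['width'],s['contact_force'])
print(shift([.415,-.028,.40]),shift([.415,-.028,.208]))
E
```

```text
[0.42051056 0.29950105 0.40492523] [[ 0.     0.985  0.171]
 [ 0.     0.171 -0.985]
 [-1.     0.    -0.   ]] [ 9.99517597e-01  9.59042031e-02 -3.33014635e-01 -2.68238787e-05
 -1.14134622e+00  7.43458904e-01] 4.1827484146462935e-05 [-0.37294124 -0.61674407  0.56105066]
[  4.8 -61.5 321.7] [196.8 -61.6 321.8]
```

>>> play_rows([
  [0, -10, 46, 0, -1],
  [0, -20, 92, 0, -1],
  [0, -30, 138, 0, -1],
  [0, -40, 184, 0, -1],
  [0, -50, 230, 0, -1],
  [0, -60, 276, 0, -1],
  [0, -62, 322, 0, -1],
  [40, -62, 322, 0, -1],
  [80, -62, 322, 0, -1],
  [120, -62, 322, 0, -1],
  [150, -62, 322, 0, -1],
  [150, -62, 322, 0, -1],
])

```text
time_s: 4.95
position: [0.4136, -0.0268, 0.2517]
ee_rot: [0.541, 0.452, 0.543, -0.456]
contact_force: [0.1, 0.5, 1.1]
width: -0.0001
```

```bash
python3 - <<'E'
from h import *
p,R,s=tool(); print(p,s['joints'],s['contact_force'])
print(shift([.415,-.028,.208]))
snap('side','s1');snap('top','t2')
E
```

```text
[ 0.41358342 -0.02676884  0.25171901] [ 4.16163463e-01  9.99833426e-02 -7.41464816e-01 -9.16119061e-04
 -7.36317220e-01  1.33134568e+00] [0.13186915 0.51134693 1.0769772 ]
[43.7  1.5  1.4]
```

View pics/s1.png

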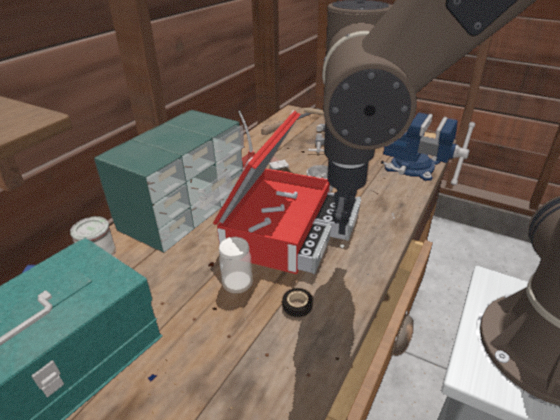

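>>> play_rows([
  [15, 1, 1, 0, -1],
  [30, 1, 1, 0, -1],
  [43, 1, 1, 0, -1],
  [43, 1, 1, 0, -1],
  [43, 1, 1, 0, -1],
])

```text
time_s: 5.55
position: [0.4169, -0.0274, 0.2132]
ee_rot: [0.542, 0.455, 0.542, -0.453]
contact_force: [-0.5, 0.7, 0.3]
width: -0.0003
```

```bash
python3 - <<'E'
from h import *
p,R,s=tool(); print(p,s['joints'],s['contact_force'])
im=vision.snapshot('side');cv2.imwrite('pics/s2.png',cv2.resize(im[150:350,180:420],None,fx=3,fy=3)[:,:,::-1])
E
```

```text
[ 0.41691453 -0.0274276   0.21320892] [ 4.11388746e-01  1.71907996e-01 -7.83222916e-01  4.87484377e-04
 -6.13441384e-01  1.33514803e+00] [-0.46992022  0.68360233  0.27182713]
```

View pics/s2.png

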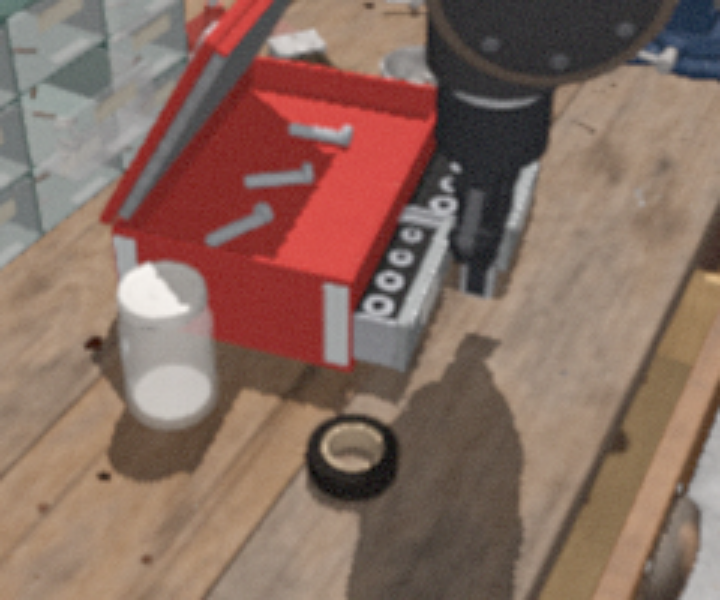

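>>> play_rows([
  [0, 8, 0, 0, -1],
  [0, 16, 0, 0, -1],
  [0, 22, 0, 0, -1],
  [0, 27, 0, 0, -1],
  [0, 32, 0, 0, -1],
  [0, 37, 0, 0, -1],
  [0, 41, 0, 0, -1],
  [0, 45, 0, 0, -1],
  [0, 45, 0, 0, -1],
])

```text
time_s: 6.5
position: [0.4609, -0.0201, 0.2116]
ee_rot: [0.542, 0.454, 0.542, -0.454]
contact_force: [-1.0, -0.4, 0.1]
width: -0.0002
```

>>> play_rows([
  [0, 2, 0, 0, -1],
  [0, 4, 0, 0, -1],
  [0, 4, 0, 0, -1],
])

```text
time_s: 6.8
position: [0.4645, -0.0194, 0.2117]
ee_rot: [0.542, 0.454, 0.542, -0.454]
contact_force: [-1.8, -0.8, -0.7]
width: -0.0002
```

>>> play_rows([
  [0, 1.5, 0, 0, -1],
  [0, 3, 0, 0, -1],
  [0, 3, 0, 0, -1],
])

```text
time_s: 7.1
position: [0.4674, -0.0189, 0.2117]
ee_rot: [0.542, 0.454, 0.542, -0.454]
contact_force: [-1.7, 0.6, -0.7]
width: 0.0004
```

>>> play_rows([
  [0, 1.5, 0, 0, -1],
  [0, 3, 0, 0, -1],
  [0, 3, 0, 0, -1],
])

```text
time_s: 7.4
position: [0.4698, -0.0186, 0.2115]
ee_rot: [0.541, 0.454, 0.542, -0.455]
contact_force: [-4.8, -0.0, 1.9]
width: -0.0
```

>>> play_rows([
  [0, 1.5, 0, 0, -1],
  [0, 3, 0, 0, -1],
  [0, 3, 0, 0, -1],
])

```text
time_s: 7.7
position: [0.4708, -0.0187, 0.211]
ee_rot: [0.54, 0.453, 0.543, -0.456]
contact_force: [-12.2, 0.7, 7.6]
width: 0.0
```

```bash
python3 - <<'E'
from h import *
p,R,s=tool(); print(p,s['joints'],s['contact_force'])
im=vision.snapshot('side');cv2.imwrite('pics/s3.png',cv2.resize(im[150:350,180:420],None,fx=3,fy=3)[:,:,::-1])
E
```

```text
[ 0.47081599 -0.0187328   0.21104524] [ 3.79101118e-01  2.55802942e-01 -6.67388958e-01 -1.27410260e-03
 -6.53850963e-01  1.36683125e+00] [-12.15326567   0.71833441   7.64254439]
```

View pics/s3.png

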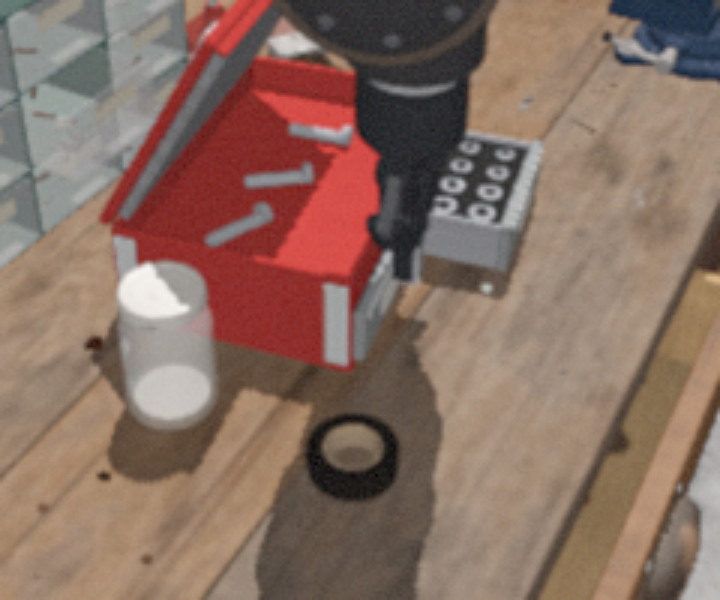

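>>> play_rows([
  [0, -12, 0, 0, -1],
  [-25, -14, 0, 0, -1],
  [-50, -16, 0, 0, -1],
  [-50, -32, 32, 0, -1],
  [-50, -48, 64, 0, -1],
  [-50, -64, 96, 0, -1],
  [-50, -80, 127, 0, -1],
  [-50, -96, 127, 0, -1],
  [-50, -96, 127, 0, -1],
])

```text
time_s: 8.65
position: [0.3991, -0.1605, 0.2618]
ee_rot: [0.541, 0.455, 0.541, -0.455]
contact_force: [-0.6, -0.2, 0.0]
width: 0.0
```

```bash
python3 - <<'E'
from h import *
p,R,s=tool(); print(p,s['joints'],s['contact_force'],np.degrees(np.arctan2(R[1,1],R[0,1])))
a=.1744;d=p-[.5861,-.0626,0];print('chest',d[0]*np.cos(a)+d[1]*np.sin(a),-d[0]*np.sin(a)+d[1]*np.cos(a))
im=vision.snapshot('side');cv2.imwrite('pics/s4.png',cv2.resize(im[150:350,180:420],None,fx=3,fy=3)[:,:,::-1])
vision.snapshot('top')
for c in('top','side'):
  for n in('left_drawer_front','right_drawer_front'): print(c,n,[(np.round(q['position'],3),round(q['p'],2)) for q in spot_point(c,n)[:1]])
E
```

```text
[ 0.39909065 -0.16049237  0.26181704] [ 7.97046666e-02  1.07537366e-01 -7.00551774e-01 -3.00271220e-04
 -7.61584370e-01  1.66382064e+00] [-0.5602511  -0.23846747  0.03937896] 9.884193661930357
chest -0.2011585853851397 -0.06395807553709493
top left_drawer_front []
top right_drawer_front []
side left_drawer_front [(array([ 0.482, -0.018,  0.033]), 0.92)]
side right_drawer_front [(array([ 0.434, -0.154,  0.029]), 0.85)]
```

View pics/s4.png

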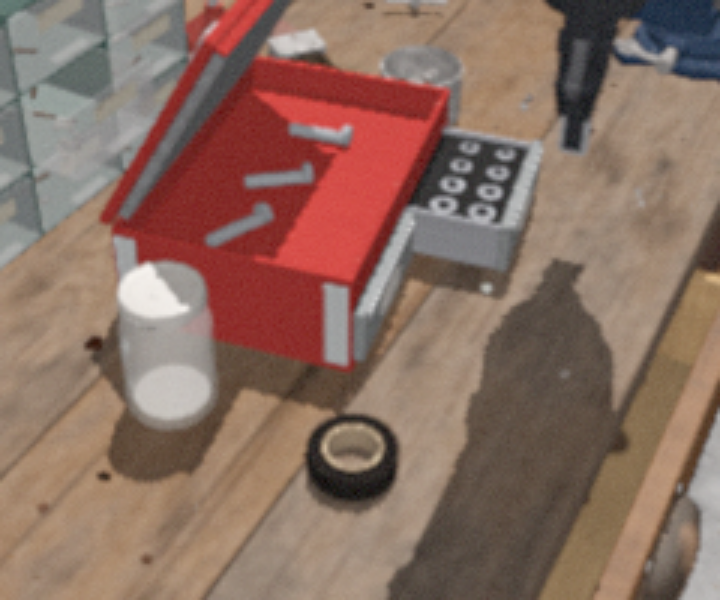

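>>> play_rows([
  [20, 0, 0, 0, -1],
  [40, 0, 0, 0, -1],
  [50, 0, 0, 0, -1],
  [50, 10, 0, 0, -1],
  [50, 18, 0, 0, -1],
  [50, 24, 0, 0, -1],
  [50, 30, 0, 0, -1],
  [50, 37, 0, 0, -1],
  [50, 44, 0, 0, -1],
  [50, 51, 0, 0, -1],
  [50, 58, 0, 0, -1],
  [50, 58, 0, 0, -1],
])

```text
time_s: 10.15
position: [0.4592, -0.1494, 0.2118]
ee_rot: [0.542, 0.455, 0.542, -0.454]
contact_force: [-0.0, -0.2, -0.3]
width: 0.0001
```

>>> play_rows([
  [0, 6, 0, 0, -1],
  [0, 12, 0, 0, -1],
  [0, 18, 0, 0, -1],
  [0, 23, 0, 0, -1],
  [0, 27, 0, 0, -1],
  [0, 30, 0, 0, -1],
  [0, 30, 0, 0, -1],
])

```text
time_s: 10.85
position: [0.488, -0.1443, 0.2117]
ee_rot: [0.542, 0.455, 0.542, -0.454]
contact_force: [-1.0, 0.3, -0.1]
width: 0.0001
```

>>> play_rows([
  [0, 1.5, 0, 0, -1],
  [0, 3, 0, 0, -1],
  [0, 3, 0, 0, -1],
])

```text
time_s: 11.15
position: [0.4905, -0.1438, 0.2117]
ee_rot: [0.542, 0.454, 0.542, -0.454]
contact_force: [-1.1, -1.3, -0.9]
width: 0.0001
```

>>> play_rows([
  [0, 1.5, 0, 0, -1],
  [0, 3, 0, 0, -1],
  [0, 3, 0, 0, -1],
])

```text
time_s: 11.45
position: [0.4916, -0.1437, 0.2114]
ee_rot: [0.541, 0.453, 0.543, -0.456]
contact_force: [-7.6, -1.3, 5.5]
width: 0.0001
```

>>> play_rows([
  [0, 2, 0, 0, -1],
  [0, 2, 0, 0, -1],
  [0, -12, 0, 0, -1],
  [0, -30, 0, 0, -1],
  [-40, -40, 0, 0, -1],
  [-80, -40, 0, 0, -1],
  [-120, -40, 0, 0, -1],
  [-160, -40, 0, 0, -1],
  [-200, -40, 0, 0, -1],
  [-200, -40, 0, 0, -1],
])

```text
time_s: 12.45
position: [0.4552, -0.1505, 0.4179]
ee_rot: [0.545, 0.457, 0.539, -0.451]
contact_force: [1.2, -0.2, -0.9]
width: -0.0
```

```bash
python3 - <<'E'
from h import *
p,R,s=tool(); print(p,s['joints'],s['contact_force'],np.degrees(np.arctan2(R[1,1],R[0,1])))
a=.1744;d=p-[.5861,-.0626,0];print('chest',d[0]*np.cos(a)+d[1]*np.sin(a),-d[0]*np.sin(a)+d[1]*np.cos(a))
im=vision.snapshot('side');cv2.imwrite('pics/s5.png',cv2.resize(im[80:320,140:420],None,fx=2.5,fy=2.5)[:,:,::-1])
vision.snapshot('top')
for c in('top','side'):
  for n in('left_drawer_front','right_drawer_front','lid_edge'): print(c,n,[(np.round(q['position'],3),round(q['p'],2)) for q in spot_point(c,n)[:1]])
W=lambda X,Y:(round(.5861+X*np.cos(a)-Y*np.sin(a),4),round(-.0626+X*np.sin(a)+Y*np.cos(a),4))
print(W(-.098,.064),W(-.098,-.064))
E
```

```text
[ 0.455206   -0.15047137  0.41787381] [ 0.09314291  0.01773524 -0.38779106  0.00195616 -1.15315886  1.65303473] [ 1.20342501 -0.18402636 -0.85068522] 10.094400359404782
chest -0.14415564501905365 -0.06382606521312462
top left_drawer_front []
top right_drawer_front []
top lid_edge [(array([ 0.599, -0.061,  0.239]), 0.6)]
side left_drawer_front [(array([ 0.479, -0.02 ,  0.031]), 0.94)]
side right_drawer_front [(array([ 0.502, -0.141,  0.029]), 0.64)]
side lid_edge [(array([ 0.606, -0.058,  0.236]), 0.59)]
(np.float64(0.4785), np.float64(-0.0166)) (np.float64(0.5007), np.float64(-0.1426))
```

View pics/s5.png

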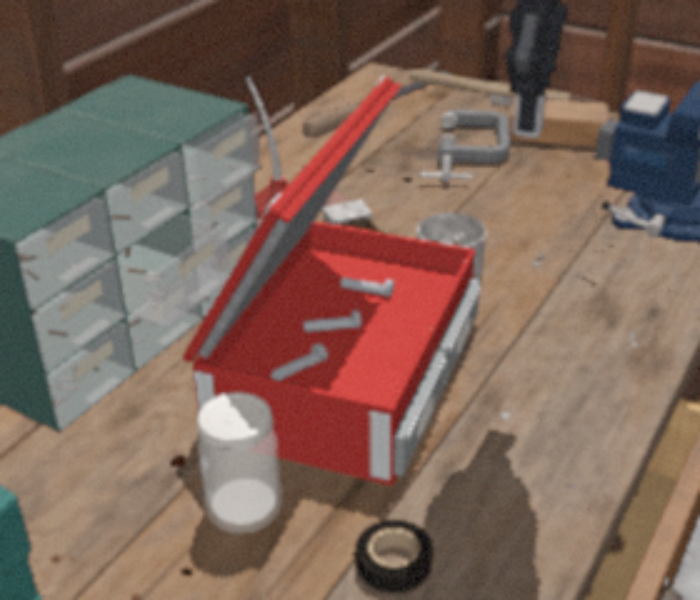

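>>> play_rows([
  [-30, 0, 0, 0, -1],
  [-60, 0, -10, 0, -1],
  [-60, 30, -30, 0, -1],
  [-60, 60, -50, 0, -1],
  [-60, 90, -64, 0, -1],
  [-60, 120, -64, 0, -1],
  [-60, 150, -64, 0, -1],
  [-60, 180, -64, 0, -1],
  [-60, 210, -64, 0, -1],
  [-60, 210, -64, 0, -1],
  [-60, 210, -64, 0, -1],
])

```text
time_s: 13.95
position: [0.6502, -0.0505, 0.4698]
ee_rot: [0.541, 0.454, 0.542, -0.455]
contact_force: [-1.1, -0.1, -0.6]
width: -0.0
```

```bash
cat >> h.py <<'E'
def chest():
    p,R,s=tool()
    a=.1744;d=p-[.5861,-.0626,0];print('chest mm',np.round(1000*np.array([d[0]*np.cos(a)+d[1]*np.sin(a),-d[0]*np.sin(a)+d[1]*np.cos(a),p[2]-.173]),1),'F',np.round(s['contact_force'],1),s['time_s'],np.round(s['joints'],2))
E
python3 - <<'E'
from h import *
chest()
im=vision.snapshot('side');cv2.imwrite('pics/s6.png',cv2.resize(im[0:300,100:450],None,fx=2,fy=2)[:,:,::-1])
E
```

```text
chest mm [ 65.3   0.8 296.8] F [-1.1 -0.1 -0.6] 13.95 [ 0.22  0.29  0.06 -0.   -1.34  1.52]
```

View pics/s6.png

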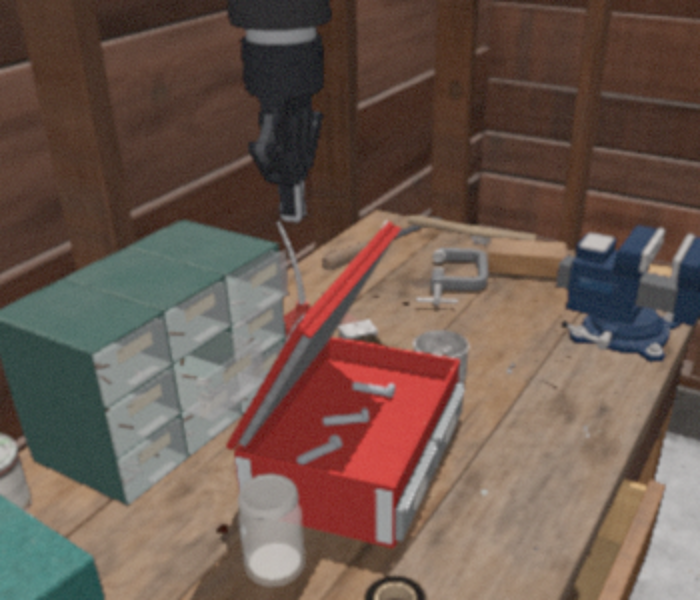

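>>> play_rows([
  [25, 0, 0, 0, -1],
  [50, 0, 0, 0, -1],
  [78, 0, 0, 0, -1],
  [78, -8, 0, 0, -1],
  [78, -14, 0, 0, -1],
  [78, -14, 0, 0, -1],
])

```text
time_s: 14.6
position: [0.6351, -0.0534, 0.3962]
ee_rot: [0.543, 0.455, 0.541, -0.454]
contact_force: [0.2, -0.7, -0.4]
width: 0.0001
```

```bash
python3 - <<'E'
from h import *
chest()
im=vision.snapshot('side');cv2.imwrite('pics/s7.png',cv2.resize(im[0:300,100:450],None,fx=2,fy=2)[:,:,::-1])
E
```

```text
chest mm [ 49.8   0.5 223.2] F [ 0.2 -0.7 -0.4] 14.6 [ 0.22  0.3  -0.09  0.   -1.18  1.52]
```

View pics/s7.png

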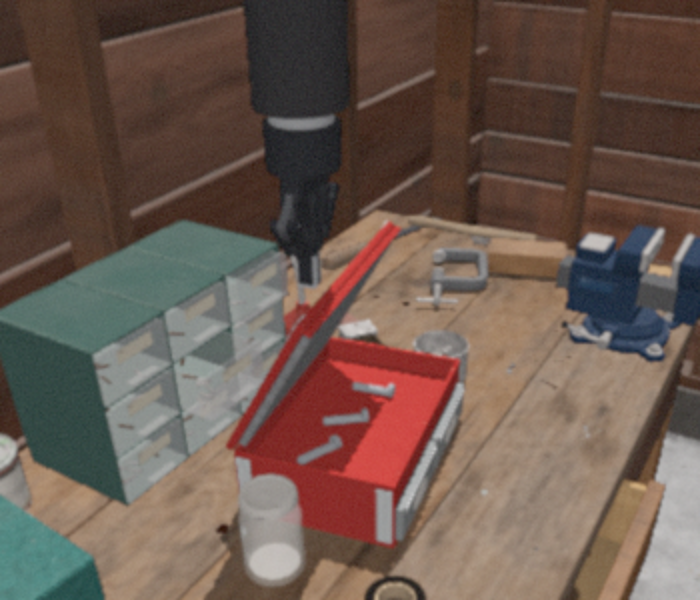

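>>> play_rows([
  [2, -5, 0, 0, -1],
  [4, -10, 0, 0, -1],
  [8, -15, 0, 0, -1],
  [13, -19, 0, 0, -1],
  [19, -23, 0, 0, -1],
  [25, -27, 0, 0, -1],
  [31, -31, 0, 0, -1],
  [37, -35, 0, 0, -1],
  [43, -39, 0, 0, -1],
  [49, -43, 0, 0, -1],
  [49, -43, 0, 0, -1],
])

```text
time_s: 15.75
position: [0.5925, -0.0608, 0.3434]
ee_rot: [0.541, 0.454, 0.542, -0.455]
contact_force: [0.2, -0.8, -0.1]
width: 0.0005
```

```bash
python3 - <<'E'
from h import *
chest()
im=vision.snapshot('side');cv2.imwrite('pics/s8.png',cv2.resize(im[0:300,100:450],None,fx=2,fy=2)[:,:,::-1])
E
```

```text
chest mm [  6.6   0.7 170.4] F [ 0.2 -0.8 -0.1] 15.75 [ 0.23  0.28 -0.25 -0.   -1.04  1.52]
```

View pics/s8.png

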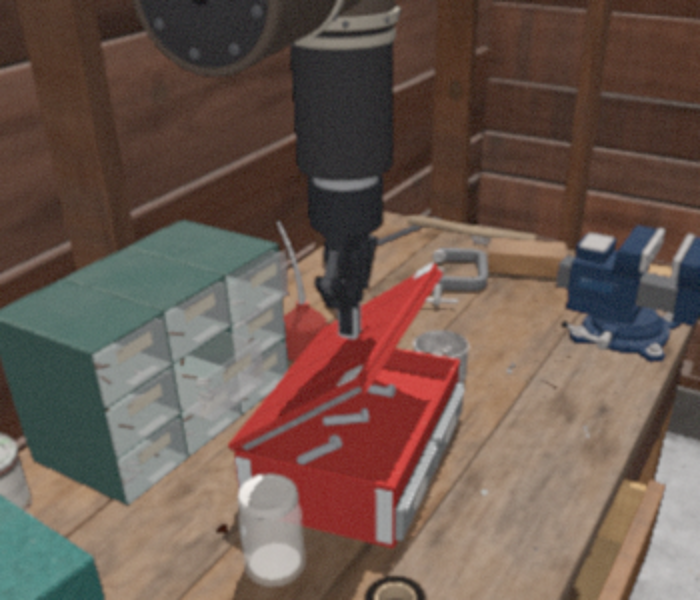

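Lid is following (tip on its outer face, at about (348,335)). Continue down: to about chest x −48, tip z ≈ 97.

>>> play_rows([
  [7, -6, 0, 0, -1],
  [14, -12, 0, 0, -1],
  [21, -18, 0, 0, -1],
  [28, -24, 0, 0, -1],
  [35, -30, 0, 0, -1],
  [42, -36, 0, 0, -1],
  [49, -42, 0, 0, -1],
  [56, -48, 0, 0, -1],
  [63, -52, 0, 0, -1],
  [70, -55, 0, 0, -1],
  [70, -55, 0, 0, -1],
])

```text
time_s: 16.9
position: [0.5383, -0.0704, 0.2734]
ee_rot: [0.541, 0.454, 0.542, -0.455]
contact_force: [-0.0, -0.6, 0.4]
width: -0.0002
```

>>> play_rows([
  [2, 0, 0, 0, -1],
  [4, 0, 0, 0, -1],
  [4, 0, 0, 0, -1],
])

```text
time_s: 17.2
position: [0.5394, -0.0702, 0.2705]
ee_rot: [0.542, 0.454, 0.542, -0.454]
contact_force: [0.2, -0.2, 0.1]
width: -0.0004
```

```bash
python3 - <<'E'
from h import *
chest()
im=vision.snapshot('side');cv2.imwrite('pics/s9.png',cv2.resize(im[0:300,100:450],None,fx=2,fy=2)[:,:,::-1])
E
```

```text
chest mm [-47.3   0.6  97.5] F [ 0.2 -0.2  0.1] 17.2 [ 0.23  0.27 -0.45 -0.   -0.85  1.51]
```

View pics/s9.png

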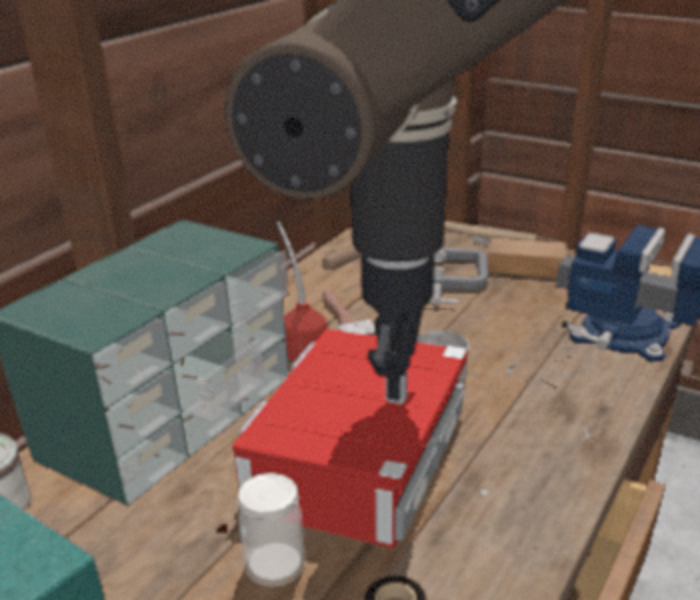

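>>> play_rows([
  [1.5, 0, 0, 0, -1],
  [3, 0, 0, 0, -1],
  [3, 0, 0, 0, -1],
])

```text
time_s: 17.55
position: [0.5393, -0.0702, 0.2676]
ee_rot: [0.542, 0.454, 0.542, -0.454]
contact_force: [-0.2, 0.4, -0.5]
width: -0.0
```

>>> play_rows([
  [1.5, 0, 0, 0, -1],
  [3, 0, 0, 0, -1],
  [3, 0, 0, 0, -1],
])

```text
time_s: 17.85
position: [0.5392, -0.0702, 0.2673]
ee_rot: [0.542, 0.454, 0.542, -0.454]
contact_force: [-9.7, 2.9, 24.5]
width: 0.0002
```

>>> play_rows([
  [-15, 0, 0, 0, -1],
  [-40, 0, 0, 0, -1],
  [-80, 0, 0, 0, -1],
  [-120, 0, 0, 0, -1],
  [-160, 0, 0, 0, -1],
  [-200, 0, 0, 0, -1],
  [-200, 0, 0, 0, -1],
])

```text
time_s: 18.55
position: [0.5401, -0.0704, 0.4709]
ee_rot: [0.545, 0.457, 0.539, -0.452]
contact_force: [-0.9, -0.4, -0.1]
width: -0.0001
```

```bash
python3 - <<'E'
from h import *
chest()
im=vision.snapshot('side');cv2.imwrite('pics/s10.png',cv2.resize(im[80:350,140:440],None,fx=2.2,fy=2.2)[:,:,::-1])
vision.snapshot('top')
for c in('top','side'):
  for n in('left_drawer_front','right_drawer_front','lid_edge','jar','tin','tape_roll'): print(c,n,[(np.round(q['position'],3),round(q['p'],2)) for q in spot_point(c,n)[:1]])
E
```

```text
chest mm [-46.6   0.3 297.9] F [-0.9 -0.4 -0.1] 18.55 [ 0.23  0.1  -0.17  0.   -1.28  1.51]
top left_drawer_front [(array([ 0.578, -0.059,  0.074]), 0.6)]
top right_drawer_front [(array([ 0.504, -0.144,  0.028]), 0.54)]
top lid_edge [(array([ 0.508, -0.077,  0.094]), 0.71)]
top jar [(array([0.575, 0.129, 0.002]), 0.69)]
top tin []
top tape_roll [(array([ 0.439,  0.126, -0.001]), 0.66)]
side left_drawer_front [(array([ 0.48 , -0.019,  0.03 ]), 0.89)]
side right_drawer_front [(array([ 0.505, -0.14 ,  0.03 ]), 0.86)]
side lid_edge [(array([ 0.515, -0.075,  0.096]), 0.8)]
side jar [(array([ 0.572,  0.134, -0.002]), 0.71)]
side tin []
side tape_roll [(array([ 0.439,  0.124, -0.002]), 0.61)]
```

View pics/s10.png

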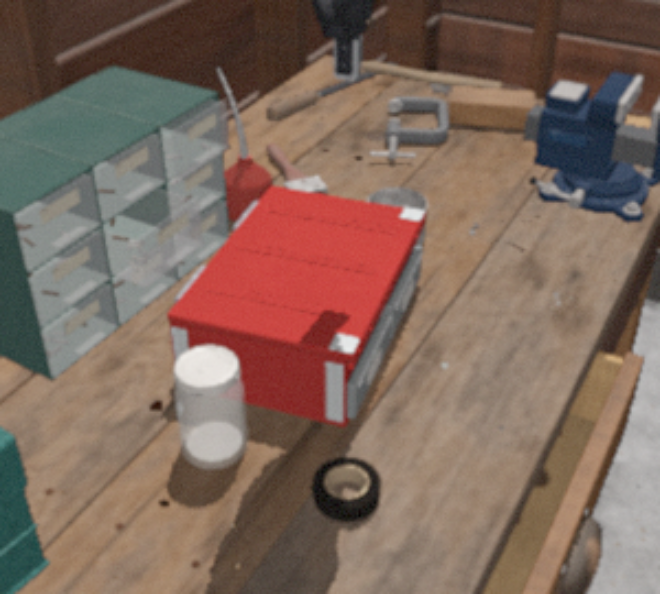

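```bash
python3 -c "
from h import *
print(finish_job())"
```

```text
the job is handed in; nothing more can be done
None
```

The chest is closed and the job is handed in, at about 19 s of the 54 s allowed. I pushed the left drawer home, then the right, each with the closed fingertips and with the lid still at about 1.07 rad. Then I pushed the lid down from behind and above until it met its stop.

Last checks before handing in:
- **Drawers:** both met their stops under the push. The side camera put the fronts at (0.480, -0.019) and (0.505, -0.140). Fully home is (0.479, -0.017) and (0.501, -0.143), so they agree within the cameras' accuracy of about 4 mm.
- **Lid:** its outer face measured at z = 0.094 to 0.096 m, against 0.094 m when shut. The fingertips stopped at 94 mm with about 25 N on them.
- **Jar and tape:** both are within about 5 mm of where they started.
- **Robot:** the arm is clear of everything, with the fingertips about 0.2 m above the lid.

Two checks failed:
- **Tin:** neither network found it in the last pictures. In the side picture the chest partly hides it, but it shows standing beside the chest, and the arm never came near it.
- **Left drawer, top camera:** it reported the front at (0.578, -0.059, 0.074), which I took as a false detection. That point is not at drawer height, and the side camera disagreed with it.

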